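Push the row of test cartridges home and start the reader

ROBOT

A 7-joint arm with a two-finger parallel gripper is mounted at the origin on the work surface. World frame = base frame: x ahead of the robot, y to its left, z up, the work surface at z = 0. Lengths are in m, angles in rad, forces in N, time in s.
With the tool pointing down it reaches from about 0.425 to 0.875 m from the base axis. Payload 4.7 kg.
Tool frame: the origin (TCP) lies midway between the tips of the shut fingers; the grasp point (between the pads) lies 19 mm behind it; x points along the fingers, z is the direction in which the jaws open and shut, and the axes are right-handed (so a half turn about x gives the same grasp; the last joint's range is limited). The gripper opens to 87 mm and grips with 3 to 60 N. Pads are 19 mm wide; open, the fingers measure 117 mm over their backs; the gripper's body (75 mm by 190 mm) begins 51 mm behind the grasp point.
Start: joints at [1.116, 0.321, -0.07, 1.45, 0.023, 1.371, -0.057], TCP at [0.294, -0.58, 0.194] pointing down, gripper open.
Joint ranges: [-2.86, 2.86], [-0.3, 2.09], [-1.38, 1.24], [0.06, 2.45], [-1.56, 4.7], [0.09, 2.05], [-2.69, 2.69]. Speed limits (rad/s): [2.57, 2.57, 3.14, 3.14, 3.14, 3.14, 3.14].

INTERFACE

Orientations are given as a rotation vector (axis times angle).
In Python, from bench import ctrl, vision, close_job gives the robot as it stands. The module is installed in compiled form; this text tells all that it offers.
- The arm moves only by the tool servo_tool, never from a script. Its argument "commands" is a list that holds one entry, the list of rows, each a list of 7 numbers: the turn, a rotation vector about the tool's x, y, z in degrees, then the shift along the tool's x, y, z in mm, then the finger opening in mm, from 0 to 87. In form: [[[wx, wy, wz, x, y, z, grip], ...]]. A call has 1 to 5 rows; each row is the pose to reach, as a shift and turn from the pose commanded when the call began, along the tool's axes at that moment; what a row does not reach only later rows make up. A row lasts 1/8 s, in which the tool goes at most 62.5 mm and 10.7 degrees, less where a joint would pass 70% of its speed; a pose out of reach is approached as far as the arm can. A call with a gripper value outside its range is refused whole. The fingers move at their own pace and stop on an object; "newtons" is the grip in N (left out, the last holds). Time passes only in rows, so rows that repeat a pose let the fingers close. It gives the time, the measured TCP pose, the force and the opening at its end, in the units of the state.
- ctrl.get_state(): the state, without advancing time (a new reading comes with each control period).
- vision.get_image(name): name is "scene" or "top" or "wrist"; returns the picture (400x640x3 uint8, red, green, blue); there is no depth.
- vision.camera_info(name): a dict with "fov_y" (degrees; the focal length in pixels is half the picture's height over the tangent of half this angle, whatever the lens; pixels are square), "cx", "cy" (the principal point, pixels), "pose" (4x4, takes a point from camera to world coordinates). Camera axes: x right, y down, z forward; pixel columns grow to the right and rows downward; lengths in m; the calibration is good to about 2 mm. A picture is of the moment at which its call begins: read the wrist's pose just before it. camera_info takes no time and is no camera call; for the wrist camera it gives the pose at the moment of the call.
- close_job(): hands the job in, once; it reports no verdict.
The state is a dict: "time": time; "joint_positions": joint angles; "qd": joint speeds; "joint_torque": joint torques, N m; "position": TCP position; "tool_rot": TCP orientation; "ft_force": force on the tool from outside, world axes, zero at the start; "torque": the same for the moment, N m; "grip_width": opening from 0.0 (shut) to 1.0 (fully open).
Only numpy, scipy, OpenCV 4.12 (cv2) and the standard library are available. Lean on these libraries where they do the work, as an engineer would, in place of code of your own. Each camera call takes 0.05 s, during which the arm holds its last target. There are 200 camera calls.

TASK

Push the row of five test cartridges along the rail from behind, all together as one row, until the front one is against the reader and the row is closed up; then press the green button on the reader fully down and let it go. Only push: do not pick up, lift or tip any cartridge, keep the row together, do not press the button before the row is home, and leave everything else on the table where it stands.

Things in the scene. Friction and masses are not known exactly. Their poses are not given: they have to be found in the camera images.
- reader_rail: fixed test reader with its loading rail. Origin on the table; x axis runs along the rail towards the reader, y across it, z up. The rail is a channel with an aluminium floor, its top 6 mm above the table, 52 mm wide between two blue side walls 6 mm thick whose tops are 16 mm above the table; it runs from x = -204 mm (open end) to x = +150 mm. There the flat front of the white reader housing, 100 mm long (x = 150 to 250 mm), 104 mm wide and 50 mm high, is the end stop.
- cart1: white test cartridge block with a blue end cap, 30 mm along the rail x 50 mm across x 24 mm high, 45 g (varies by -30 to +40 percent); origin at the centre of its underside, x axis towards the stop. Front of the row, nearest to the reader; home it lies against the reader with its centre at rail x = 135 mm.
- cart2: white test cartridge block with a blue end cap, 30 mm along the rail x 50 mm across x 24 mm high, 45 g (varies by -30 to +40 percent); origin at the centre of its underside, x axis towards the stop. Number 2 from the front, right behind cart1; home its centre is at rail x = 105 mm.
- cart3: white test cartridge block with a blue end cap, 30 mm along the rail x 50 mm across x 24 mm high, 45 g (varies by -30 to +40 percent); origin at the centre of its underside, x axis towards the stop. Number 3 from the front, right behind cart2; home its centre is at rail x = 75 mm.
- cart4: white test cartridge block with a blue end cap, 30 mm along the rail x 50 mm across x 24 mm high, 45 g (varies by -30 to +40 percent); origin at the centre of its underside, x axis towards the stop. Number 4 from the front, right behind cart3; home its centre is at rail x = 45 mm.
- cart5: white test cartridge block with a blue end cap, 30 mm along the rail x 50 mm across x 24 mm high, 45 g (varies by -30 to +40 percent); origin at the centre of its underside, x axis towards the stop. Number 5 from the front, right behind cart4; home its centre is at rail x = 15 mm. The last of the row: its rear face is the one to push; behind it the rail is free for 40 mm or more.
- read_button_top (a point): centre of the top face of the green push button, 30 mm in diameter, on top of the reader housing at rail x = 200 mm, y = 12 mm; it is pressed straight down
- read_button (a joint): travel of the green button in m: 0 when up, 0.006 fully down (about 5 N); it springs back
- spare_cart: bystander: a spare cartridge, the same block, lying on the table on the rail's -y side; origin at the centre of its underside
- buffer_bottle: bystander: small dropper bottle with a blue cap, 28 mm diameter, 62 mm high, standing on the rail's +y side; origin at the centre of its underside, z axis up
- timer: bystander: grey square timer, 58 x 58 x 18 mm, on the table on the rail's -y side; origin at the centre of its underside
- marker: bystander: red marker pen with a black cap, about 126 mm long, 14 mm thick, on the table; origin under its middle
- swab_box: bystander: cardboard box, 60 x 150 x 50 mm, on the table; origin at the centre of its underside
- gel_bottle: bystander: hand gel bottle, 60 mm diameter, 130 mm high, standing at the right of the table; origin at the centre of its underside, z axis up

How it is judged:
By the outcome, as a careful person would: the job done as asked, in the order asked, and still so for the second after the job is handed in, with the robot touching nothing.
It also fails if it takes over 45 s, if anything falls off the work surface, if the arm or the gripper's body presses on something with over 40 N, if the wrist force passes 120 N, or if a joint passes its speed limit or range.

## Working session

There is one attempt and no reset: what is moved stays moved. The work goes in short steps, Python scripts to look and compute and a tool call to move; the robot and the scene stay as the last step left them, time stands still between calls to the robot, and variables do not carry over. Pictures are saved under pics/ and viewed, about 8 in all and at most 12, crops included, and the job is handed in when it is done.

Besides the shell and the picture viewer there is one more tool, called after "Call:" as a command line: name --argument value ..., lists and objects as JSON in quotes. servo_tool: Moves the arm, as the interface text tells. Its arguments: {"type":"object","properties":{"commands":{"type":"array"},"newtons":{"type":"number"}},"required":["commands"]}

```bash
mkdir -p pics; python3 - <<'E'
from bench import ctrl, vision
import cv2,numpy as np
s=ctrl.get_state(); print({k:np.round(s[k],3).tolist() for k in s})
for n in("top","scene"):
    i=vision.camera_info(n); print(n,i["fov_y"],i["cx"],i["cy"],np.round(i["pose"],4).tolist())
    cv2.imwrite(f"pics/{n}1.png",vision.get_image(n)[:,:,::-1])
E
```

```text
{'time': 0.0, 'joint_positions': [1.116, 0.322, -0.07, 1.452, 0.023, 1.371, -0.057], 'qd': [0.002, 0.0, -0.0, 0.001, -0.0, 0.001, -0.001], 'joint_torque': [-0.001, -49.129, -0.405, -31.253, -0.064, 0.044, 0.0], 'position': [0.293, -0.579, 0.193], 'tool_rot': [0.858, 1.397, -0.857], 'ft_force': [0.2, 0.119, 0.08], 'torque': [-0.009, -0.01, -0.045], 'grip_width': 1.005}
top 47.06304502124668 326.98073483523984 202.91641990808054 [[0.0229, -0.9842, 0.1754, 0.3637], [-0.9997, -0.0212, 0.0118, -0.0052], [-0.0079, -0.1757, -0.9844, 1.301], [0.0, 0.0, 0.0, 1.0]]
scene 51.5582074784743 315.3204222196848 202.0658876705563 [[0.6373, 0.4561, -0.6211, 1.293], [0.7703, -0.3531, 0.531, -0.6037], [0.0229, -0.8169, -0.5764, 0.7389], [0.0, 0.0, 0.0, 1.0]]
```

View pics/top1.png

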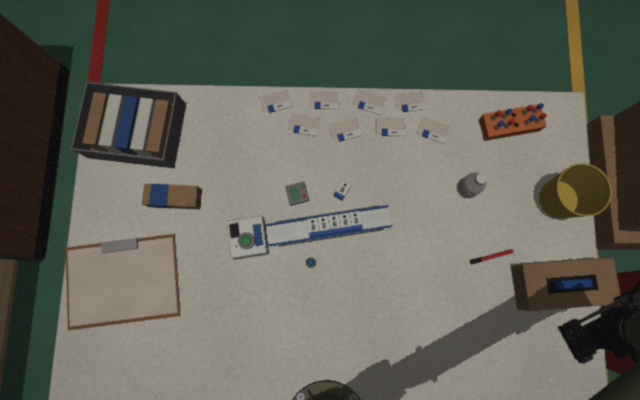

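View pics/scene1.png

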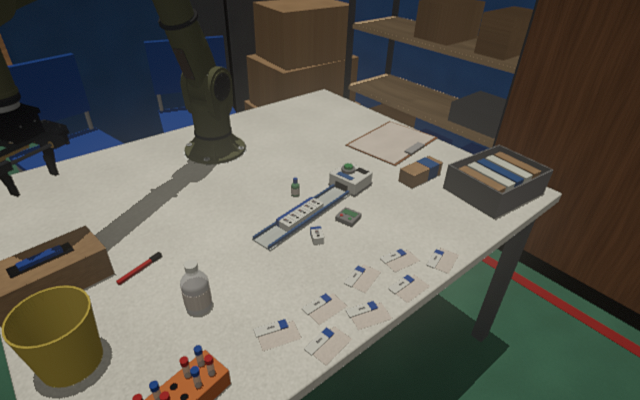

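The top view shows the open rail end near (390,216), the row at about (310–362, 220) and the reader at (248,238) with its button at (246,240). The bottle is at (311,262), the spare cartridge at (343,190) and the timer at (297,193). The scene view agrees with this. Next I'll zoom in on the top view.

```bash
python3 - <<'E'
import cv2
a=cv2.imread("pics/top1.png")[175:275,220:400]
a=cv2.convertScaleAbs(a,alpha=1.4)
cv2.imwrite("pics/crop1.png",cv2.resize(a,None,fx=4.4,fy=4.4,interpolation=cv2.INTER_CUBIC))
E
```

```text
(no output)
```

View pics/crop1.png

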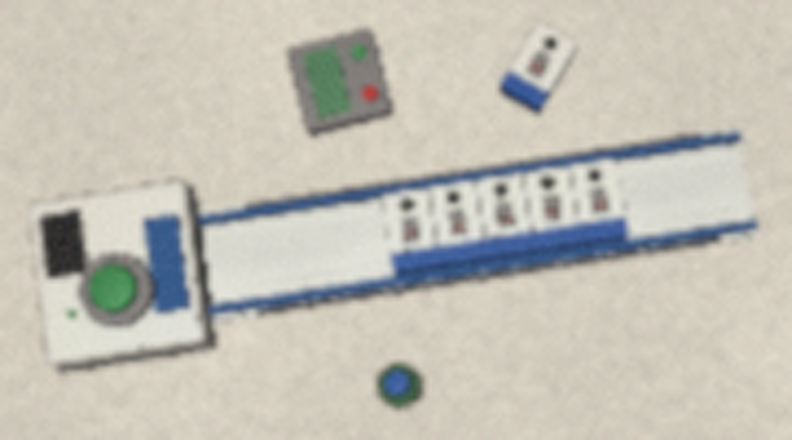

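```bash
cat > h.py <<'E'
import numpy as np
from bench import ctrl, vision
from scipy.optimize import least_squares
def ray(name,uv,z,info=None):
    i=info or vision.camera_info(name); f=200/np.tan(np.radians(i["fov_y"]/2)); T=np.array(i["pose"])
    d=T[:3,:3]@[(uv[0]-i["cx"])/f,(uv[1]-i["cy"])/f,1.]
    return T[:3,3]+d*(z-T[2,3])/d[2]
E
python3 - <<'E'
from h import *
c=lambda u,v:((u+.5)/4.4+220-.5,(v+.5)/4.4+175-.5)
P=[((740,136),(-204,-32,16)),((757,226),(-204,32,16)),((35,203),(250,-52,50)),((188,180),(150,-52,50)),((213,345),(150,52,50)),((55,367),(250,52,50))]
W=np.array([ray("top",c(*p),q[2]/1e3)[:2] for p,q in P]); Q=np.array([q[:2] for _,q in P])/1e3
def M(p): 
    cs,sn=np.cos(p[2]),np.sin(p[2]); return np.array([[cs,-sn],[sn,cs]])
r=least_squares(lambda p:((Q@M(p).T+p[:2])-W).ravel(),[.5,0,1.6]); p=r.x
print(p,np.degrees(p[2])); print(np.round(r.fun.reshape(-1,2)*1e3,1))
inv=lambda w:(w[:2]-p[:2])@M(p)*1e3
for n,uv,z in[("rearA",(614,163),.03),("rearB",(627,240),.03),("frA",(386,195),.03),("frB",(395,275),.03),("btn",(112,287),.058),("bottle",(399,383),.062),("spare",(538,67),.024),("timer",(340,82),.018)]:
    w=ray("top",c(*uv),z); print(n,np.round(w,4),np.round(inv(w),1))
for q in([-204,0],[200,12],[-100,0]): print(q,M(p)@np.array(q)/1e3+p[:2])
from scipy.spatial.transform import Rotation as R
print(R.from_rotvec(ctrl.get_state()["tool_rot"]).as_matrix().round(3))
E
```

```text
[0.523731   0.02965188 1.75106841] 100.32882950262591
[[ 2.9 -2.8]
 [-1.9 -3.4]
 [-0.8  2.8]
 [ 0.5 -0.5]
 [ 0.8  1.2]
 [-1.5  2.7]]
rearA [ 0.5673 -0.0807  0.03  ] [-116.4  -23. ]
rearB [ 0.5182 -0.0895  0.03  ] [-116.2   26.8]
frA [0.5435 0.0638 0.03  ] [ 30.  -25.6]
frB [0.4928 0.0565 0.03  ] [32.  25.7]
btn [0.4786 0.2296 0.058 ] [204.7   8.5]
bottle [0.4236 0.0506 0.062 ] [38.6 94.7]
spare [ 0.6298 -0.0314  0.024 ] [-79.1 -93.4]
timer [0.6185 0.0965 0.018 ] [  48.8 -105.2]
[-204, 0] [ 0.56030764 -0.17104229]
[200, 12] [0.47606601 0.2242593 ]
[-100, 0] [ 0.54166073 -0.06872761]
[[-0.001  0.892  0.452]
 [ 0.001  0.452 -0.892]
 [-1.    -0.    -0.002]]
```

Call:
servo_tool --commands '[[[-8, 0, 0, 0, 40, -27, 0], [-18, 0, 0, 0, 90, -61, 0], [-28, 0, 0, 0, 140, -95, 0], [-38, 0, 0, 0, 190, -128, 0], [-48, 0, 0, 0, 240, -162, 0]]]' --newtons 20

```text
time: 0.72
position: [0.435, -0.3251, 0.1933]
tool_rot: [0.203, 1.562, -0.203]
ft_force: [1.0, 0.2, -0.6]
grip_width: 0.514
```

```bash
cat >> h.py <<'E'
from scipy.spatial.transform import Rotation as R
P=np.array([0.5237,0.0297,1.7511])
def rail2w(x,y,p=None):
    p=P if p is None else p; c,s=np.cos(p[2]),np.sin(p[2]); return p[:2]+np.array([c*x-s*y,s*x+c*y])/1e3
def w2rail(w):
    c,s=np.cos(P[2]),np.sin(P[2]); d=(np.array(w)[:2]-P[:2])*1e3; return np.array([c*d[0]+s*d[1],-s*d[0]+c*d[1]])
def goto(x,y,z):
    "tool-frame turn (deg) and shift (mm) to put the TCP at rail x,y (mm), z (mm), jaws across the rail"
    s=ctrl.get_state(); A=R.from_rotvec(s["tool_rot"]); a=P[2]-np.pi/2
    zt=np.array([np.cos(a),np.sin(a),0]); xt=np.array([0,0,-1.]); B=R.from_matrix(np.c_[xt,np.cross(zt,xt),zt])
    d=np.append(rail2w(x,y),z/1e3)-s["position"]
    print("t",round(s["time"],2),"rail",w2rail(s["position"]).round(1),"z",round(s["position"][2]*1e3,1),"F",np.round(s["ft_force"],1),"grip",round(s["grip_width"],3))
    print("turn",np.degrees((A.inv()*B).as_rotvec()).round(1),"shift",(A.inv().apply(d)*1e3).round(1))
E
python3 -c "from h import *;goto(-150,0,194)"
```

```text
t 0.72 rail [-333.1  150.8] z 193.3 F [ 1.   0.2 -0.6] grip 0.514
turn [-25.2  -0.    0. ] shift [ -0.7 229.9  58.7]
```

Call:
servo_tool --commands '[[[-6, 0, 0, 0, 55, 14, 0], [-12, 0, 0, 0, 110, 28, 0], [-18, 0, 0, 0, 165, 42, 0], [-25.2, 0, 0, 0, 210, 54, 0], [-25.2, 0, 0, 0, 230, 58.7, 0]]]'

```text
time: 1.35
position: [0.5522, -0.1164, 0.1933]
tool_rot: [-0.141, 1.566, 0.143]
ft_force: [0.3, -0.8, -0.3]
grip_width: 0.02
```

```bash
python3 - <<'E'
from h import *
import cv2,json
goto(-150,0,60)
i=vision.camera_info("wrist"); json.dump({k:np.array(v).tolist() for k,v in i.items()},open("w1.json","w"))
cv2.imwrite("pics/wrist1.png",vision.get_image("wrist")[:,:,::-1])
E
```

```text
t 1.35 rail [-148.8   -1.8] z 193.3 F [ 0.3 -0.8 -0.3] grip 0.02
turn [ 0.1  0.  -0.1] shift [133.3  -1.4  -1.8]
```

View pics/wrist1.png

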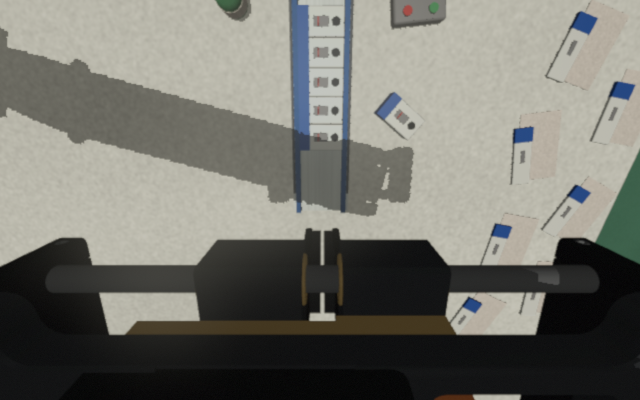

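The wrist view shows the rail running straight up the picture. Its open end is at row 211, with walls at columns 298 and 345, and the rear of the row is at about row 143. The spare cartridge is clear at (400,115).

```bash
python3 - <<'E'
from h import *
import json
i=json.load(open("w1.json"))
for n,uv,z in[("endL",(297,211),.016),("endR",(346,210),.016),("L60",(291,40),.016),("R60",(354,40),.016),("row rear",(325,143),.03),("row front",(320,5),.03)]:
    w=ray(0,uv,z,i); print(n,w.round(4),w2rail(w).round(1))
E
```

```text
endL [ 0.5295 -0.171   0.016 ] [-198.5   30.3]
endR [ 0.5923 -0.1581  0.016 ] [-197.1  -33.8]
L60 [0.4912 0.0274 0.016 ] [ 3.6 32.4]
R60 [0.5605 0.0401 0.016 ] [  3.6 -38.1]
row rear [ 0.549  -0.0764  0.03  ] [-109.    -5.9]
row front [0.5178 0.063  0.03  ] [33.8 -0.2]
```

Call:
servo_tool --commands '[[[0, 0, 0, 50, 0, 0, 0], [0, 0, 0, 100, 0, 0, 0], [0, 0, 0, 130, -1, 0, 0], [0, 0, 0, 150, -1, 0, 0], [0, 0, 0, 150, -1, 0, 0]]]'

```text
time: 2.02
position: [0.5502, -0.1215, 0.0424]
tool_rot: [-0.137, 1.569, 0.138]
ft_force: [-0.7, -0.5, 0.0]
grip_width: 0.009
```

```bash
python3 - <<'E'
from h import *
import cv2,json
goto(-150,-2,13)
i=vision.camera_info("wrist"); json.dump({k:np.array(v).tolist() for k,v in i.items()},open("w2.json","w"))
cv2.imwrite("pics/wrist2.png",vision.get_image("wrist")[:,:,::-1])
E
```

```text
t 2.02 rail [-153.5    1. ] z 42.4 F [-0.7 -0.5  0. ] grip 0.009
turn [-0.3 -0.1 -0.1] shift [29.4  3.5  3.1]
```

View pics/wrist2.png

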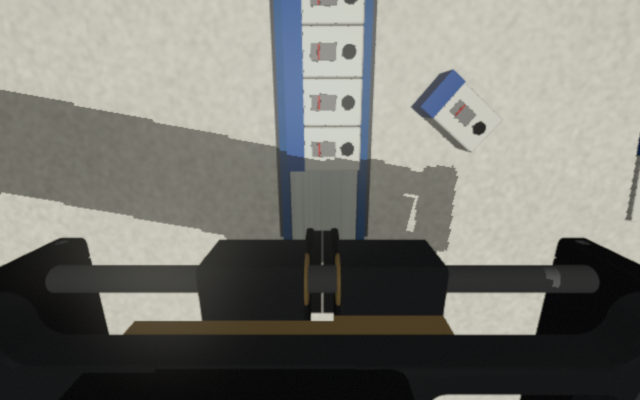

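The fingers (column 322) are centred on the rail, whose floor spans columns 290–358, and the row's rear is ahead at row ~170. I'll go down to about 13 mm.

Call:
servo_tool --commands '[[[0, 0, 0, 10, 2, 2, 0], [0, 0, 0, 20, 3, 2, 0], [-0.3, 0, 0, 27, 4, 2, 0], [-0.3, 0, 0, 29, 4, 2, 0], [-0.3, 0, 0, 29, 4, 2, 0]]]'

```text
time: 2.7
position: [0.5527, -0.117, 0.0146]
tool_rot: [-0.142, 1.566, 0.142]
ft_force: [-0.8, -0.2, -0.1]
grip_width: 0.005
```

Call:
servo_tool --commands '[[[0, 0, 0, 0, 4, 0, 0], [0, 0, 0, 0, 8, 0, 0], [0, 0, 0, 0, 12, 0, 0], [0, 0, 0, 0, 16, 0, 0], [0, 0, 0, 0, 19, 0, 0]]]'

```text
time: 3.32
position: [0.5493, -0.0979, 0.0147]
tool_rot: [-0.142, 1.566, 0.142]
ft_force: [-0.4, 0.4, 0.1]
grip_width: 0.006
```

```bash
python3 -c "from h import *;goto(-10,-2,13)"
```

```text
t 3.33 rail [-130.1   -2.3] z 14.7 F [-0.4  0.4  0.1] grip 0.006
turn [0. 0. 0.] shift [  1.7 120.1  -0.2]
```

Call:
servo_tool --commands '[[[0, 0, 0, 0, 3, 0, 0], [0, 0, 0, 0, 6, 0, 0], [0, 0, 0, 0, 9, 0, 0], [0, 0, 0, 0, 12, 0, 0], [0, 0, 0, 0, 15, 0, 0]]]'

```text
time: 3.95
position: [0.5466, -0.0833, 0.0147]
tool_rot: [-0.142, 1.566, 0.142]
ft_force: [-0.4, -0.6, 1.0]
grip_width: 0.004
```

Call:
servo_tool --commands '[[[0, 0, 0, 0, 4, 0, 0], [0, 0, 0, 0, 8, 0, 0], [0, 0, 0, 0, 12, 0, 0], [0, 0, 0, 0, 16, 0, 0], [0, 0, 0, 0, 20, 0, 0]]]'

```text
time: 4.58
position: [0.543, -0.0635, 0.0147]
tool_rot: [-0.142, 1.566, 0.142]
ft_force: [0.6, 0.3, 0.3]
grip_width: 0.004
```

Call:
servo_tool --commands '[[[0, 0, 0, 0, 4, 0, 0], [0, 0, 0, 0, 8, 0, 0], [0, 0, 0, 0, 12, 0, 0], [0, 0, 0, 0, 16, 0, 0], [0, 0, 0, 0, 20, 0, 0]]]'

```text
time: 5.2
position: [0.5394, -0.0439, 0.0146]
tool_rot: [-0.142, 1.566, 0.142]
ft_force: [0.2, 0.4, 0.2]
grip_width: 0.005
```

```bash
python3 - <<'E'
from h import *
import cv2,json
goto(-10,-2,13)
a=cv2.convertScaleAbs(vision.get_image("top")[175:275,220:400,::-1],alpha=1.4)
a=cv2.resize(a,None,fx=4.4,fy=4.4,interpolation=cv2.INTER_CUBIC)
b=vision.get_image("wrist")[:260,140:500,::-1]
b=cv2.resize(b,(270,195))
a[:195,-270:]=b
cv2.imwrite("pics/mid.png",a)
E
```

```text
t 5.2 rail [-75.2  -2.2] z 14.6 F [0.2 0.4 0.2] grip 0.005
turn [ 0. -0.  0.] shift [ 1.6 65.2 -0.2]
```

View pics/mid.png

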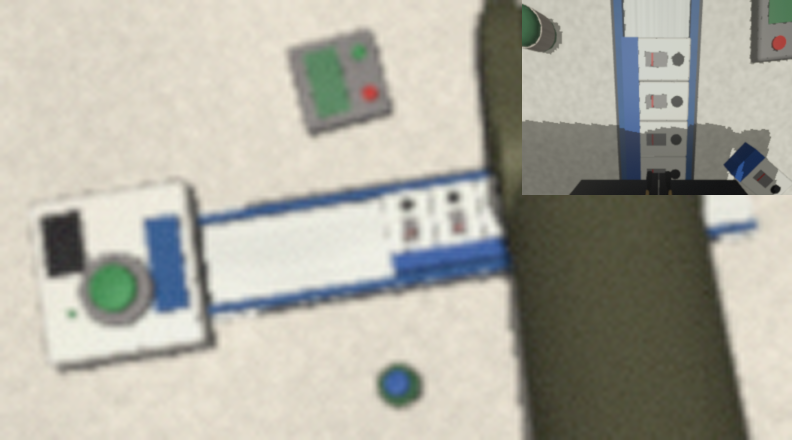

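The row's front hasn't moved in the top view (still at crop 386,195), although by my frame the TCP has passed its rear. I'll stop and look closely.

```bash
python3 - <<'E'
from h import *
import cv2,json
i=vision.camera_info("wrist"); T=np.array(i["pose"]);print(T.round(3).tolist(),i["fov_y"])
s=ctrl.get_state();f=200/np.tan(np.radians(i["fov_y"]/2))
for dz in(0,.02):
  c=T[:3,:3].T@(np.array(s["position"])+[0,0,dz]-T[:3,3]); print("tcp px",c[:2]/c[2]*f+[i["cx"],i["cy"]])
a=cv2.convertScaleAbs(vision.get_image("wrist")[:300,200:500,::-1],alpha=1.6)
b=cv2.convertScaleAbs(vision.get_image("scene")[160:260,230:390,::-1],alpha=1.5)
b=cv2.resize(b,(480,300),interpolation=cv2.INTER_CUBIC)
cv2.imwrite("pics/mid2.png",np.hstack([a,b]))
E
```

```text
[[0.984, 0.173, 0.051, 0.526], [0.18, -0.944, -0.277, 0.032], [0.001, 0.281, -0.96, 0.207], [0.0, 0.0, 0.0, 1.0]] 67.73254139092126
tcp px [321.50573916 226.1994946 ]
tcp px [321.4871359 238.1512613]
```

View pics/mid2.png

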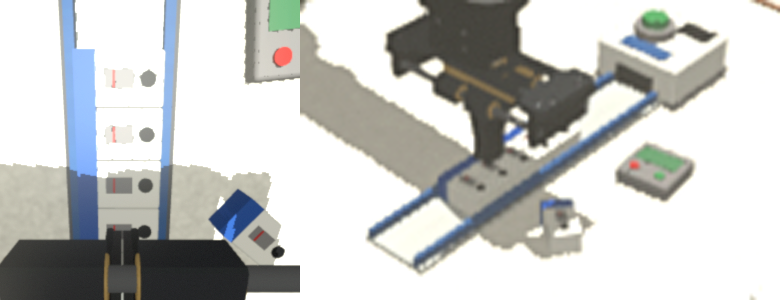

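```bash
python3 - <<'E'
from h import *
i=vision.camera_info("scene"); T=np.array(i["pose"]);s=ctrl.get_state();f=200/np.tan(np.radians(i["fov_y"]/2))
def px(w):
  c=T[:3,:3].T@(np.array(w)-T[:3,3]); return c[:2]/c[2]*f+[i["cx"],i["cy"]]
tocrop=lambda p:((p-[230,160])*3+[300,0]).round(0)
for dz in(0,.02,.04): print(dz,tocrop(px(np.array(s["position"])+[0,0,dz])))
for q,z in(([-204,-32],.016),([-204,32],.016),([-116,25],.03),([-116,-25],.03),([150,-52],.05)):print(q,tocrop(px(np.append(rail2w(*q),z))))
# measured corner check: heights triangulated between top and scene
print(np.degrees(np.arccos(R.from_rotvec(s["tool_rot"]).as_matrix()[2,0]*-1)), s["joint_positions"])
E
```

```text
0 [487. 179.]
0.02 [487. 162.]
0.04 [486. 145.]
[-204, -32] [412. 259.]
[-204, 32] [362. 228.]
[-116, 25] [436. 174.]
[-116, -25] [475. 196.]
[150, -52] [671.  72.]
0.011771950501190722 [ 0.52615631  0.30467411 -0.55940601  1.9003132   0.19192199  0.98931639
  0.06238029]
```

Both cameras put the fingertips about 18–20 mm higher than the reported TCP. They passed just over the row, with no contact and nothing moved. I'll back off behind the row and use touch on the rail floor to find the true tip height.

Call:
servo_tool --commands '[[[0, 0, 0, -20, 0, 0, 0], [0, 0, 0, -30, -15, 0, 0], [0, 0, 0, -30, -45, 0, 0], [0, 0, 0, -30, -70, 0, 0], [0, 0, 0, -30, -78, 0, 0]]]'

```text
time: 6.02
position: [0.5534, -0.1242, 0.0445]
tool_rot: [-0.14, 1.567, 0.138]
ft_force: [-0.6, 0.4, -0.7]
grip_width: 0.004
```

Call:
servo_tool --commands '[[[0, 0, 0, 0, 0, 0, 0], [0, 0, 0, 8, 0, 0, 0], [0, 0, 0, 18, 0, 0, 0], [0, 0, 0, 26, 0, 0, 0], [0, 0, 0, 30, 0, 0, 0]]]'

```text
time: 6.65
position: [0.5529, -0.1204, 0.0137]
tool_rot: [-0.142, 1.567, 0.143]
ft_force: [-0.3, -0.2, 0.1]
grip_width: 0.006
```

Call:
servo_tool --commands '[[[0, 0, 0, 2, 0, 0, 0], [0, 0, 0, 4, 0, 0, 0], [0, 0, 0, 6, 0, 0, 0], [0, 0, 0, 8, 0, 0, 0], [0, 0, 0, 8, 0, 0, 0]]]'

```text
time: 7.28
position: [0.5534, -0.1209, 0.0065]
tool_rot: [-0.142, 1.566, 0.142]
ft_force: [0.0, -0.8, -0.3]
grip_width: 0.003
```

```bash
python3 - <<'E'
from h import *
import cv2
goto(-150,-2,-3)
b=cv2.convertScaleAbs(vision.get_image("scene")[160:260,230:390,::-1],alpha=1.3)
a=cv2.convertScaleAbs(vision.get_image("top")[175:275,300:400,::-1],alpha=1.3)
cv2.imwrite("pics/back.png",np.hstack([cv2.resize(x,None,fx=3,fy=3,interpolation=cv2.INTER_CUBIC) for x in(b,a)]))
E
```

```text
t 7.28 rail [-153.5   -2.2] z 6.5 F [ 0.  -0.8 -0.3] grip 0.003
turn [ 0. -0.  0.] shift [ 9.5  3.5 -0.2]
```

View pics/back.png

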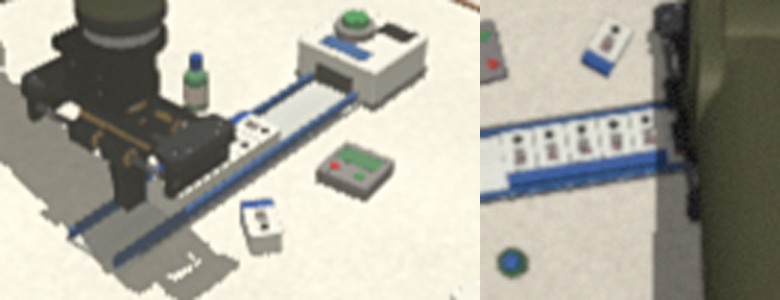

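The row is intact and unmoved, all five visible in the right panel, and the tip is still in the air. I'll keep going down gently.

Call:
servo_tool --commands '[[[0, 0, 0, 1, 0, 0, 0], [0, 0, 0, 2, 0, 0, 0], [0, 0, 0, 3, 0, 0, 0], [0, 0, 0, 4, 0, 0, 0], [0, 0, 0, 5, 0, 0, 0]]]'

```text
time: 8.0
position: [0.5535, -0.1209, 0.0016]
tool_rot: [-0.142, 1.566, 0.142]
ft_force: [-0.4, 0.2, -0.9]
grip_width: 0.006
```

Call:
servo_tool --commands '[[[0, 0, 0, 1, 0, 0, 0], [0, 0, 0, 2, 0, 0, 0], [0, 0, 0, 3, 0, 0, 0], [0, 0, 0, 3, 0, 0, 0]]]'

```text
time: 8.5
position: [0.5534, -0.1209, -0.0015]
tool_rot: [-0.142, 1.566, 0.142]
ft_force: [-0.1, 0.5, 0.2]
grip_width: 0.005
```

Call:
servo_tool --commands '[[[0, 0, 0, 1, 0, 0, 0], [0, 0, 0, 2, 0, 0, 0], [0, 0, 0, 2, 0, 0, 0]]]'

```text
time: 8.88
position: [0.5534, -0.1209, -0.0035]
tool_rot: [-0.142, 1.566, 0.142]
ft_force: [-0.9, 0.9, 0.4]
grip_width: 0.005
```

Call:
servo_tool --commands '[[[0, 0, 0, 1, 0, 0, 0], [0, 0, 0, 2, 0, 0, 0], [0, 0, 0, 3, 0, 0, 0], [0, 0, 0, 3, 0, 0, 0]]]'

```text
time: 9.38
position: [0.5534, -0.1209, -0.0065]
tool_rot: [-0.142, 1.566, 0.142]
ft_force: [1.2, -0.4, -0.2]
grip_width: 0.007
```

Call:
servo_tool --commands '[[[0, 0, 0, 0, 3, 0, 0], [0, 0, 0, 0, 7, 0, 0], [0, 0, 0, 0, 11, 0, 0], [0, 0, 0, 0, 15, 0, 0], [0, 0, 0, 0, 18, 0, 0]]]'

```text
time: 10.0
position: [0.5502, -0.1028, -0.0063]
tool_rot: [-0.142, 1.566, 0.142]
ft_force: [0.0, -0.3, -0.1]
grip_width: 0.003
```

Call:
servo_tool --commands '[[[0, 0, 0, 0, 2, 0, 0], [0, 0, 0, 0, 4, 0, 0], [0, 0, 0, 0, 6, 0, 0], [0, 0, 0, 0, 8, 0, 0], [0, 0, 0, 0, 10, 0, 0]]]'

```text
time: 10.62
position: [0.5485, -0.0939, -0.0063]
tool_rot: [-0.142, 1.566, 0.141]
ft_force: [0.5, -1.7, -0.5]
grip_width: 0.01
```

Call:
servo_tool --commands '[[[0, 0, 0, 0, 2, 0, 0], [0, 0, 0, 0, 4, 0, 0], [0, 0, 0, 0, 6, 0, 0], [0, 0, 0, 0, 8, 0, 0], [0, 0, 0, 0, 10, 0, 0]]]'

```text
time: 11.25
position: [0.5466, -0.0834, -0.0063]
tool_rot: [-0.142, 1.566, 0.142]
ft_force: [-1.0, 0.0, -0.3]
grip_width: 0.007
```

Call:
servo_tool --commands '[[[0, 0, 0, 0, 3, 0, 0], [0, 0, 0, 0, 6, 0, 0], [0, 0, 0, 0, 9, 0, 0], [0, 0, 0, 0, 12, 0, 0], [0, 0, 0, 0, 15, 0, 0]]]'

```text
time: 11.88
position: [0.5439, -0.0685, -0.0064]
tool_rot: [-0.142, 1.566, 0.142]
ft_force: [0.0, -1.1, -0.8]
grip_width: 0.006
```

```bash
python3 - <<'E'
from h import *
import cv2
goto(-10,-2,-6)
b=cv2.convertScaleAbs(vision.get_image("wrist")[:300,200:500,::-1],alpha=1.5)
a=cv2.convertScaleAbs(vision.get_image("top")[175:275,220:380,::-1],alpha=1.3)
cv2.imwrite("pics/push2.png",np.hstack([b,cv2.resize(a,None,fx=3,fy=3,interpolation=cv2.INTER_CUBIC)]))
E
```

```text
t 11.88 rail [-100.2   -2.2] z -6.4 F [ 0.  -1.1 -0.8] grip 0.006
turn [ 0. -0.  0.] shift [-0.4 90.2 -0.2]
```

View pics/push2.png

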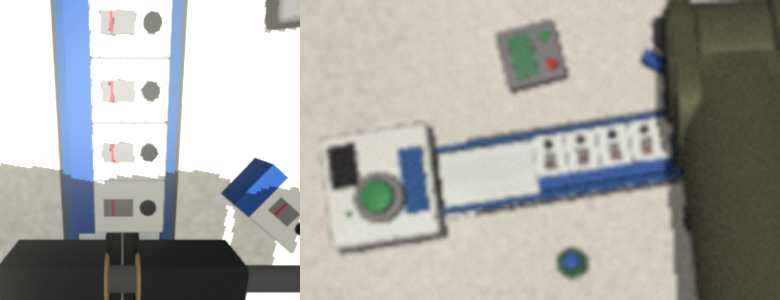

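The row is now moving together and the fingers are low behind it. The gripper body could be close to the bottle's height at the end, so I'll back off 5 mm, raise 4 mm and go on pushing.

Call:
servo_tool --commands '[[[0, 0, 0, 0, -5, 0, 0], [0, 0, 0, -3, -5, 0, 0], [0, 0, 0, -4, -5, 0, 0], [0, 0, 0, -4, -3, 0, 0], [0, 0, 0, -4, 0, 0, 0]]]'

```text
time: 12.6
position: [0.5439, -0.0685, -0.0024]
tool_rot: [-0.142, 1.566, 0.142]
ft_force: [-0.2, -0.1, 0.0]
grip_width: 0.002
```

Call:
servo_tool --commands '[[[0, 0, 0, 0, 3, 0, 0], [0, 0, 0, 0, 6, 0, 0], [0, 0, 0, 0, 9, 0, 0], [0, 0, 0, 0, 12, 0, 0], [0, 0, 0, 0, 15, 0, 0]]]'

```text
time: 13.22
position: [0.5412, -0.0538, -0.0024]
tool_rot: [-0.142, 1.566, 0.142]
ft_force: [0.2, -2.4, -0.1]
grip_width: 0.005
```

Call:
servo_tool --commands '[[[0, 0, 0, 0, 3, 0, 0], [0, 0, 0, 0, 6, 0, 0], [0, 0, 0, 0, 9, 0, 0], [0, 0, 0, 0, 12, 0, 0], [0, 0, 0, 0, 15, 0, 0]]]'

```text
time: 13.85
position: [0.5385, -0.039, -0.0024]
tool_rot: [-0.142, 1.566, 0.142]
ft_force: [0.5, -1.8, 0.4]
grip_width: 0.004
```

Call:
servo_tool --commands '[[[0, 0, 0, 0, 3, 0, 0], [0, 0, 0, 0, 6, 0, 0], [0, 0, 0, 0, 9, 0, 0], [0, 0, 0, 0, 12, 0, 0], [0, 0, 0, 0, 15, 0, 0]]]'

```text
time: 14.48
position: [0.5358, -0.0243, -0.0024]
tool_rot: [-0.142, 1.566, 0.142]
ft_force: [-0.4, -2.0, 0.2]
grip_width: 0.007
```

```bash
python3 - <<'E'
from h import *
import cv2
goto(-10,-2,-2)
b=cv2.convertScaleAbs(vision.get_image("scene")[150:250,230:390,::-1],alpha=1.3)
a=cv2.convertScaleAbs(vision.get_image("top")[175:275,220:320,::-1],alpha=1.3)
cv2.imwrite("pics/push3.png",np.hstack([cv2.resize(x,None,fx=3,fy=3,interpolation=cv2.INTER_CUBIC) for x in(b,a)]))
E
```

```text
t 14.47 rail [-55.3  -2.2] z -2.4 F [-0.4 -2.   0.2] grip 0.007
turn [ 0. -0.  0.] shift [-0.4 45.3 -0.2]
```

View pics/push3.png

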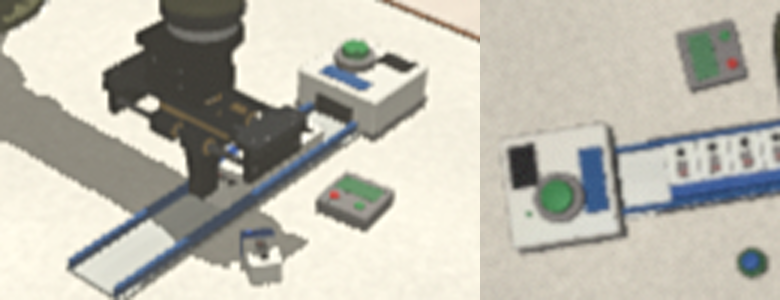

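Call:
servo_tool --commands '[[[0, 0, 0, 0, 3, 0, 0], [0, 0, 0, 0, 6, 0, 0], [0, 0, 0, 0, 9, 0, 0], [0, 0, 0, 0, 12, 0, 0], [0, 0, 0, 0, 15, 0, 0]]]'

```text
time: 15.2
position: [0.5331, -0.0095, -0.0024]
tool_rot: [-0.142, 1.566, 0.142]
ft_force: [0.6, -1.6, 0.6]
grip_width: 0.007
```

Call:
servo_tool --commands '[[[0, 0, 0, 0, 3, 0, 0], [0, 0, 0, 0, 6, 0, 0], [0, 0, 0, 0, 9, 0, 0], [0, 0, 0, 0, 12, 0, 0], [0, 0, 0, 0, 15, 0, 0]]]'

```text
time: 15.82
position: [0.5304, 0.0052, -0.0024]
tool_rot: [-0.142, 1.566, 0.142]
ft_force: [0.1, -1.5, 0.6]
grip_width: 0.005
```

```bash
cat >> h.py <<'E'
def pics(tag):
    import cv2
    a=vision.get_image("top")[175:275,220:400,::-1]
    cv2.imwrite(f"pics/top_{tag}.png",a); h=cv2.cvtColor(a,cv2.COLOR_BGR2HSV)
    m=cv2.inRange(h,(95,90,40),(130,255,255))[75:,80:105]; y,x=np.nonzero(m); print("bottle cap",len(x),x.mean()+300,y.mean()+250)
E
python3 - <<'E'
from h import *
import cv2
goto(-10,-2,-2); pics("a")
a=cv2.imread("pics/top_a.png")
# grey profile along the rail centre between reader and row
for x in range(150,90,-5):
    w=np.append(rail2w(x,0),.03)
i=vision.camera_info("top");T=np.array(i["pose"]);f=200/np.tan(np.radians(i["fov_y"]/2))
print("initial cap (310.6,262); cap strip blue, rail y=+20:")
out=[]
for x in range(160,0,-4):
    w=np.append(rail2w(x,19),.03); c=T[:3,:3].T@(w-T[:3,3]); u,v=c[:2]/c[2]*f+[i["cx"]-220,i["cy"]-175]
    p=a[int(round(v)),int(round(u))].astype(int); out.append((x,int(p[0]-p[2])))
print(out)
E
```

```text
t 15.82 rail [-25.3  -2.2] z -2.4 F [ 0.1 -1.5  0.6] grip 0.005
turn [ 0. -0.  0.] shift [-0.4 15.3 -0.2]
bottle cap 30 309.6333333333333 261.6333333333333
initial cap (310.6,262); cap strip blue, rail y=+20:
[(160, 4), (156, -9), (152, -5), (148, -5), (144, -6), (140, -6), (136, 9), (132, 45), (128, 71), (124, 69), (120, 69), (116, 70), (112, 70), (108, 70), (104, 71), (100, 71), (96, 72), (92, 70), (88, 70), (84, 70), (80, 71), (76, 69), (72, 70), (68, 69), (64, 68), (60, 70), (56, 70), (52, 68), (48, 69), (44, 69), (40, 71), (36, 69), (32, 70), (28, 70), (24, 53), (20, 18), (16, -10), (12, -11), (8, -12), (4, -14)]
```

Call:
servo_tool --commands '[[[0, 0, 0, 0, 3, 0, 0], [0, 0, 0, 0, 6, 0, 0], [0, 0, 0, 0, 8, 0, 0], [0, 0, 0, 0, 10, 0, 0], [0, 0, 0, 0, 12, 0, 0]]]'

```text
time: 16.5
position: [0.5283, 0.0169, -0.0024]
tool_rot: [-0.142, 1.566, 0.142]
ft_force: [1.0, -1.0, 0.5]
grip_width: 0.005
```

Call:
servo_tool --commands '[[[0, 0, 0, 0, 1, 0, 0], [0, 0, 0, 0, 2, 0, 0], [0, 0, 0, 0, 3, 0, 0], [0, 0, 0, 0, 4, 0, 0]]]'

```text
time: 17.0
position: [0.5276, 0.0207, -0.0024]
tool_rot: [-0.142, 1.566, 0.142]
ft_force: [0.4, -2.4, 0.7]
grip_width: 0.004
```

Call:
servo_tool --commands '[[[0, 0, 0, 0, 1, 0, 0], [0, 0, 0, 0, 2, 0, 0]]]'

```text
time: 17.25
position: [0.5272, 0.0228, -0.0024]
tool_rot: [-0.142, 1.566, 0.142]
ft_force: [0.3, -1.2, 0.6]
grip_width: 0.005
```

Call:
servo_tool --commands '[[[0, 0, 0, 0, 1, 0, 0], [0, 0, 0, 0, 1, 0, 0]]]'

```text
time: 17.5
position: [0.5272, 0.023, -0.0023]
tool_rot: [-0.142, 1.566, 0.141]
ft_force: [1.0, -3.2, 0.4]
grip_width: 0.008
```

Call:
servo_tool --commands '[[[0, 0, 0, 0, 1, 0, 0], [0, 0, 0, 0, 1, 0, 0]]]'

```text
time: 17.75
position: [0.5271, 0.0231, -0.0023]
tool_rot: [-0.143, 1.566, 0.14]
ft_force: [1.6, -5.3, 0.3]
grip_width: 0.003
```

Call:
servo_tool --commands '[[[0, 0, 0, 0, 1, 0, 0], [0, 0, 0, 0, 1, 0, 0]]]'

```text
time: 18.0
position: [0.527, 0.0231, -0.0023]
tool_rot: [-0.143, 1.566, 0.139]
ft_force: [1.1, -7.3, 1.2]
grip_width: 0.002
```

The row is hard against the stop: it no longer moves and the force has risen to 7 N. I'll back off, lift and go over the button.

Call:
servo_tool --commands '[[[0, 0, 0, 0, -5, 0, 0], [0, 0, 0, 0, -14, 0, 0], [0, 0, 0, -30, -16, 0, 0], [0, 0, 0, -70, -16, 0, 0], [0, 0, 0, -110, -16, 0, 0]]]'

```text
time: 18.62
position: [0.5293, 0.0105, 0.1086]
tool_rot: [-0.142, 1.567, 0.143]
ft_force: [0.7, -0.3, -0.8]
grip_width: 0.006
```

```bash
python3 -c "from h import *;goto(203,10,100);pics('b')"
```

```text
t 18.62 rail [-19.9  -2. ] z 108.6 F [ 0.7 -0.3 -0.8] grip 0.006
turn [ 0.1 -0.  -0.1] shift [  8.9 222.9 -11.8]
bottle cap 7 307.57142857142856 261.7142857142857
```

Call:
servo_tool --commands '[[[0, 0, 0, -10, 30, -4, 0], [0, 0, 0, -20, 60, -8, 0], [0, 0, 0, -20, 80, -12, 0], [0, 0, 0, -20, 85, -12, 0]]]'

```text
time: 19.18
position: [0.5017, 0.0926, 0.1272]
tool_rot: [-0.144, 1.567, 0.144]
ft_force: [0.0, -1.0, -0.6]
grip_width: 0.005
```

```bash
python3 - <<'E'
from h import *
import cv2,json
goto(203,10,80)
i=vision.camera_info("wrist"); json.dump({k:np.array(v).tolist() for k,v in i.items()},open("w3.json","w"))
a=vision.get_image("wrist")[:260,150:530,::-1]
b=vision.get_image("scene")[150:250,250:390,::-1]
cv2.imwrite("pics/btn.png",np.hstack([cv2.convertScaleAbs(a,alpha=1.2),cv2.resize(cv2.convertScaleAbs(b,alpha=1.3),(364,260),interpolation=cv2.INTER_CUBIC)]))
E
```

```text
t 19.18 rail [65.9 10.3] z 127.2 F [ 0.  -1.  -0.6] grip 0.005
turn [ 0.2 -0.  -0. ] shift [ 47.2 137.1   0.7]
```

View pics/btn.png

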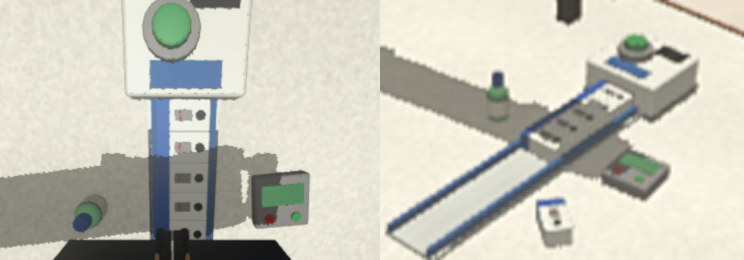

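The wrist view shows the row closed up against the reader (front edge at row 97). The button is centred at pixel (321,25), and the bottle, timer and spare cartridge are standing where they were.

```bash
python3 - <<'E'
from h import *
import json
i=json.load(open("w3.json"))
for b in(0,-.018):
  for n,uv,z in[("btn",(321,25),.06),("frontL",(274,96),.05),("frontR",(395,96),.05)]:
    w=ray(0,uv,z+b,i); print(b,n,w2rail(w).round(1))
E
```

```text
0 btn [206.1  11.1]
0 frontL [154.3  51.2]
0 frontR [154.5 -52.4]
-0.018 btn [210.5  11.1]
-0.018 frontL [155.  54.]
-0.018 frontR [155.3 -56.5]
```

Call:
servo_tool --commands '[[[0, 0, 0, 0, 40, 0, 0], [0, 0, 0, 0, 80, 0, 0], [0, 0, 0, 15, 115, 0, 0], [0, 0, 0, 30, 139, 0, 0], [0, 0, 0, 45, 139, 0, 0]]]'

```text
time: 19.9
position: [0.4773, 0.2288, 0.0816]
tool_rot: [-0.143, 1.567, 0.144]
ft_force: [-1.0, -0.3, 0.5]
grip_width: 0.005
```

Call:
servo_tool --commands '[[[0, 0, 0, 4, 0, 0, 0], [0, 0, 0, 8, 0, 0, 0], [0, 0, 0, 12, 0, 0, 0], [0, 0, 0, 15, 0, 0, 0], [0, 0, 0, 15, 0, 0, 0]]]'

```text
time: 20.52
position: [0.4775, 0.228, 0.0676]
tool_rot: [-0.142, 1.566, 0.142]
ft_force: [0.6, 0.2, 0.9]
grip_width: 0.008
```

```bash
python3 -c "from h import *;goto(205,11,45)"
```

```text
t 20.52 rail [203.3   9.9] z 67.6 F [0.6 0.2 0.9] grip 0.008
turn [ 0. -0.  0.] shift [22.6  1.7 -1.1]
```

Call:
servo_tool --commands '[[[0, 0, 0, 3, 1, -1, 0], [0, 0, 0, 6, 1, -1, 0], [0, 0, 0, 9, 1, -1, 0], [0, 0, 0, 12, 1, -1, 0], [0, 0, 0, 14, 1, -1, 0]]]'

```text
time: 21.15
position: [0.4762, 0.2289, 0.0533]
tool_rot: [-0.142, 1.566, 0.142]
ft_force: [-0.1, -0.4, -0.2]
grip_width: -0.0
```

Call:
servo_tool --commands '[[[0, 0, 0, 2, 0, 0, 0], [0, 0, 0, 4, 0, 0, 0], [0, 0, 0, 6, 0, 0, 0]]]'

```text
time: 21.52
position: [0.4763, 0.229, 0.0475]
tool_rot: [-0.142, 1.566, 0.142]
ft_force: [-0.2, -0.4, -0.2]
grip_width: 0.007
```

Call:
servo_tool --commands '[[[0, 0, 0, 1, 0, 0, 0], [0, 0, 0, 2, 0, 0, 0], [0, 0, 0, 3, 0, 0, 0]]]'

```text
time: 21.9
position: [0.4763, 0.229, 0.0446]
tool_rot: [-0.142, 1.566, 0.142]
ft_force: [-0.7, -0.0, -0.1]
grip_width: 0.009
```

Call:
servo_tool --commands '[[[0, 0, 0, 1, 0, 0, 0], [0, 0, 0, 2, 0, 0, 0], [0, 0, 0, 3, 0, 0, 0]]]'

```text
time: 22.28
position: [0.4763, 0.2289, 0.0417]
tool_rot: [-0.142, 1.566, 0.142]
ft_force: [-1.3, 0.0, 2.3]
grip_width: 0.003
```

Call:
servo_tool --commands '[[[0, 0, 0, 1, 0, 0, 0], [0, 0, 0, 2, 0, 0, 0], [0, 0, 0, 3, 0, 0, 0]]]'

```text
time: 22.65
position: [0.4763, 0.2289, 0.0387]
tool_rot: [-0.142, 1.566, 0.142]
ft_force: [-1.3, -1.8, 4.1]
grip_width: 0.008
```

Call:
servo_tool --commands '[[[0, 0, 0, 1, 0, 0, 0], [0, 0, 0, 2, 0, 0, 0], [0, 0, 0, 2, 0, 0, 0]]]'

```text
time: 23.02
position: [0.4764, 0.229, 0.0375]
tool_rot: [-0.143, 1.566, 0.142]
ft_force: [-2.8, -1.7, 10.2]
grip_width: 0.007
```

The force has risen above the spring's 5 N after about 6 mm of travel, so the button looks bottomed. I'll confirm with 1 mm more, then let go.

Call:
servo_tool --commands '[[[0, 0, 0, 1, 0, 0, 0], [0, 0, 0, 1, 0, 0, 0]]]'

```text
time: 23.28
position: [0.4764, 0.2289, 0.0373]
tool_rot: [-0.143, 1.566, 0.141]
ft_force: [-5.5, -2.3, 17.1]
grip_width: 0.004
```

Call:
servo_tool --commands '[[[0, 0, 0, -5, 0, 0, 0], [0, 0, 0, -15, 0, 0, 0], [0, 0, 0, -50, 0, 0, 0], [0, 0, 0, -90, 0, 0, 0], [0, 0, 0, -120, 0, 0, 0]]]'

```text
time: 23.9
position: [0.4766, 0.2292, 0.1572]
tool_rot: [-0.142, 1.565, 0.142]
ft_force: [0.0, 0.6, -0.9]
grip_width: -0.0
```

Call:
servo_tool --commands '[[[0, 0, 0, 0, 20, 0, 0], [0, 0, 0, 0, 60, 0, 0], [0, 0, 0, 0, 100, 0, 0], [0, 0, 0, 0, 120, 0, 0], [0, 0, 0, 0, 120, 0, 0]]]'

```text
time: 24.52
position: [0.4535, 0.3487, 0.1554]
tool_rot: [-0.144, 1.567, 0.146]
ft_force: [-0.6, -0.9, -0.0]
grip_width: 0.007
```

```bash
python3 - <<'E'
from h import *
import cv2
goto(205,11,150); pics("end")
a=cv2.convertScaleAbs(cv2.imread("pics/top_end.png"),alpha=1.4)
b=cv2.convertScaleAbs(vision.get_image("scene")[140:250,250:390,::-1],alpha=1.3)
cv2.imwrite("pics/end.png",np.hstack([cv2.resize(a,(468,260),interpolation=cv2.INTER_CUBIC),cv2.resize(b,(330,260),interpolation=cv2.INTER_CUBIC)]))
E
```

```text
t 24.52 rail [326.4  11.8] z 155.4 F [-0.6 -0.9 -0. ] grip 0.007
turn [ 0.2 -0.  -0.1] shift [   5.3 -121.4    0.3]
bottle cap 30 309.6333333333333 261.6333333333333
```

View pics/end.png

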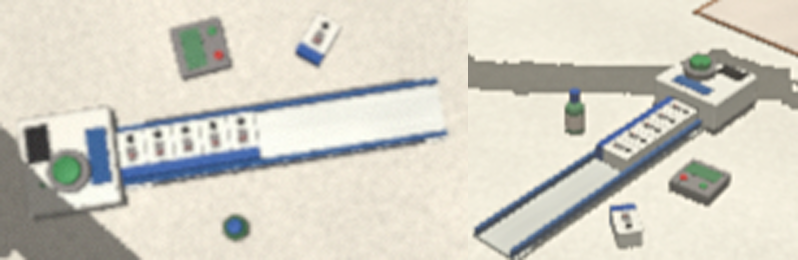

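The final view shows all five cartridges closed up against the reader, the button up again, and the bottle, timer and spare where they were.

```bash
python3 -c "
from bench import close_job; print(close_job())"
```

```text
the job is handed in; nothing more can be done
None
```

I pushed the five cartridges home as one row, then pressed the green button to its stop and released it. I handed the job in at about 24.5 s.

**Row:** At the stop the row no longer moved and the push force rose to about 7 N. The final pictures show all five cartridges closed up and flat against the reader.

**Button:** It went down about 6 mm, and the force then climbed to 17 N against the hard stop. I let go afterwards, and in the last picture it is up again and the arm is clear.

**Bystanders:** The bottle cap reads the same pixel position at the end as it did during the push. The timer and spare cartridge look unmoved in the last view. I did not check the marker, swab box and gel bottle again; they are outside my final crops, and the arm did not work near them.

**What disagreed:** The fingertips are about 16–20 mm higher than the reported TCP position suggests. My first pass therefore went just over the row without touching it. I saw this in the pictures, backed off, went lower and pushed again. My rail position from the top camera was also about 4–5 mm off along the rail compared with the wrist camera, and I allowed for that before pressing the button.

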